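Mesh the grinding cup with its drive and hold it down

ROBOT

A 6-joint arm with a two-finger parallel gripper is mounted at the origin on the work surface. World frame = base frame: x ahead of the robot, y to its left, z up, the work surface at z = 0. Lengths are in m, angles in degrees, forces in N, time in s.
With the tool pointing down it reaches from about 0.3 to 0.75 m from the base axis. Payload 8.5 kg.
Tool frame: the origin (TCP) lies between the finger pads; the fingertips stand 22 mm ahead of it and the grasp point (between the pads) lies 3 mm ahead of it (env.nose_length is the distance from the TCP to the fingertips, in m); z points along the fingers, x is the direction in which the jaws open and shut, and the axes are right-handed (so a half turn about z gives the same grasp; the last joint's range is limited). The gripper opens to 85 mm and grips with 20 to 120 N. Pads are 22 mm wide; open, the fingers measure 114 mm over their backs; the gripper's body (76 mm by 85 mm) begins 54 mm behind the grasp point. The pads swing forward as they close: fully open they stand 13 mm farther back than shut.
Start: joints at [63.925, 21.807, 74.336, -0, 83.858, -12.336], TCP at [0.131, 0.534, 0.253] pointing down, gripper open.
Joint ranges: [-178.18, 178.18], [-50.72, 133.34], [12.68, 142.11], [-81.47, 261.47], [9.98, 163.14], [-165.26, 165.26]. Speed limits (degrees/s): [136.94, 136.94, 180, 180, 180, 180].

INTERFACE

Orientations are given as a 3x3 rotation matrix whose columns are the frame's x, y, z axes.
In Python, from rig import env gives the robot as it stands.
- The arm moves only by the tool arm_command, never from a script. Its argument "steps" is a list of rows, each an object with "delta_pos": the shift along the world's x, y, z in mm, a list of three; "dr": the turn, a rotation vector about the world's x, y, z in degrees, a list of three. In form: [{"delta_pos": [dx, dy, dz], "dr": [wx, wy, wz]}, ...]. A call has 1 to 20 rows; each row shifts and turns the commanded pose from where the row before left it; what a row does not reach is not made up. A row lasts 1/10 s, in which the tool goes at most 50 mm and 8.59 degrees, less where a joint would pass 70% of its speed; a pose out of reach is approached as far as the arm can. A call with a gripper value outside its range is refused whole. "grip" is the opening, from 0 (shut) to 1 (fully open), set as the call begins (left out, the last holds). The fingers move at their own pace and stop on an object; "squeeze" is the grip in N (left out, the last holds). Time passes only in rows, so rows that do not move let the fingers close. It gives the time, the measured TCP pose, the force and the opening at its end, in the units of the state.
- env.observe(): the state, without advancing time (a new reading comes with each control period).
- env.get_image(name): name is "scene" or "top"; returns the picture (400x640x3 uint8, blue, green, red); there is no depth.
- env.get_calibration(name): a dict with "fx", "fy", "cx", "cy" (pixels), "view" (4x4, takes a point from world to camera coordinates). Camera axes: x right, y up, looking along -z (the intrinsics and any distortion apply to the point x, -y, -z); pixel columns grow to the right and rows downward; lengths in m; the calibration is good to about 2 mm. A picture is of the moment at which its call begins. get_calibration takes no time and is no camera call.
- env.close_job(): hands the job in, once; it reports no verdict.
The state is a dict: "time_s": time; "q": joint angles; "qvel": joint speeds; "joint_efforts": joint torques, N m; "position": TCP position; "tool_rot": TCP orientation; "ft_force": force on the tool from outside, world axes, zero at the start; "wrist_torque": the same for the moment, N m; "grip_width": finger opening in m.
Only numpy, scipy, OpenCV 4.12 (cv2) and the standard library are available. Lean on these libraries where they do the work, as an engineer would, in place of code of your own. Each camera call takes 0.05 s, during which the arm holds its last target. There are 200 camera calls.

TASK

Pick up the grinding cup with the green four-ribbed collar, the one that matches the grinder's green well, turn it so that its ribs line up with the well's grooves and slide it all the way down onto the drive plate. Then press it down well past half of the spring's travel and finish still gripping it and holding it down, the way you keep such a grinder running. Leave the orange cup, mug, star and thermometer where they are.

Things in the scene. Friction and masses are not known exactly. Their poses are not given: they have to be found in the camera images.
- green_cup: The right cup: steel, upside down on its green collar, 110 mm tall, 0.14 to 0.28 kg. Origin at the centre of its underside, z up. Collar radius 29 mm (27.5 at the chamfered bottom edge), height 0 to 32 mm. Four ribs along its own +x, +y, -x, -y, 8 mm wide (5 mm in their lowest 2 mm), out to radius 35 mm, height 8 to 24 mm; every quarter turn is the same.
- cup_top (a point): Centre of the green cup's closed flat top, 110 mm above its underside. From here down to 32 mm height the steel body is a plain cylinder, 52 mm in diameter: grip it here from above.
- grinder: Grinder base, fixed to the counter, round, 120 mm wide at the foot, 100 mm tall, black below and white above, green splined well in its top. Origin at the centre of its underside, z up. Four grooves along its own +x, +y, -x, -y, 11 mm wide, out to radius 38.5 mm; the green lands between them have their inner face at radius 30.5 mm and their top at the rim.
- well_mouth (a point): Centre of the well's mouth, level with the rim, 100 mm above the counter; axes as the grinder's. The cup's plain lowest 8 mm enter at any yaw, then its ribs meet the lands; it goes deeper only with the ribs over the grooves (within about 2 degrees). Any quarter turn fits.
- drive_plate (a joint): Sprung steel plate in the bottom of the well, 18 mm below the rim when free. Value: how far it is pressed down, 0 to 0.010 m. It starts to give at about 6 N and takes about 13 N at its stop; the cup's own weight (3 N at most) does not move it. The motor switch closes halfway, at 0.005. It springs back if let go.
- orange_cup: The wrong cup, to be left alone: same size and steel body, orange collar with three ribs, does not fit. Origin at the centre of its underside.
- mug: Blue mug, radius 38 mm, 88 mm tall, handle at its +y; to be left alone. Origin at the centre of its underside.
- star: Dark metal five-pointed star ornament lying flat, about 81 mm from centre to tips, 12 mm thick; to be left alone. Origin at the centre of its underside.
- thermometer: White room thermometer, 26 x 70 x 60 mm high, standing; to be left alone. Origin at the centre of its underside.

How it is judged (in metres and radians):
On the way, in this order (a step that is already met when the one before it is completed fails the run):
1. the green cup is held in the fingers, clear of the counter (height (world z) of green_cup above 0.03 m and contact force between the fingers and green_cup above 1 N), for 0.2 s.
2. its ribs are in the grooves: the cup's underside is more than 13 mm below the rim, centred and upright (z of green_cup in the frame of well_mouth below -0.013 m and horizontal distance between green_cup and well_mouth below 0.004 m and angle between green_cup's own z axis and vertical below 0.08 rad), for 0.1 s.
At the end, for the whole second after the job is handed in: The green cup's underside is over 22 mm below the well's rim, within 4 mm of its axis, tilted under 0.08 rad and still; the drive plate is pressed down over 5 mm; the fingers still hold the cup with over 1 N, all through the last second (z of green_cup in the frame of well_mouth below -0.022 m and horizontal distance between green_cup and well_mouth below 0.004 m and angle between green_cup's own z axis and vertical below 0.08 rad and value of joint drive_plate above 0.005 m and contact force between the fingers and green_cup above 1 N and linear speed of green_cup below 0.02 m/s); the arm keeps its last pose, push and grip.
It fails at once if a bystander (orange cup) was moved more than 30 mm or tipped (distance of orange_cup from where it was at the start of the episode above 0.03 m or angle between orange_cup's own z axis and vertical above 0.3 rad).
It fails at once if a bystander (mug) was moved more than 30 mm or tipped (distance of mug from where it was at the start of the episode above 0.03 m or angle between mug's own z axis and vertical above 0.3 rad).
It fails at once if a bystander (star) was moved more than 30 mm or tipped (distance of star from where it was at the start of the episode above 0.03 m or angle between star's own z axis and vertical above 0.3 rad).
It fails at once if a bystander (thermometer) was moved more than 30 mm or tipped (distance of thermometer from where it was at the start of the episode above 0.03 m or angle between thermometer's own z axis and vertical above 0.3 rad).
It also fails if it takes over 48 s, if anything falls off the work surface, if the arm or the gripper's body presses on something with over 40 N, if the wrist force passes 120 N, or if a joint passes its speed limit or range.

## Working session

There is one attempt and no reset: what is moved stays moved. The work goes in short steps, Python scripts to look and compute and a tool call to move; the robot and the scene stay as the last step left them, time stands still between calls to the robot, and variables do not carry over. Pictures are saved under pics/ and viewed, about 8 in all and at most 12, crops included, and the job is handed in when it is done.

Besides the shell and the picture viewer there is one more tool, called after "Call:" as name(argument=value, ...) on one line, values as JSON. arm_command: Moves the arm, as the interface text tells. Its arguments: {"type":"object","properties":{"steps":{"type":"array"},"grip":{"type":"number"},"squeeze":{"type":"number"}},"required":["steps"]}

```bash
ls; mkdir -p pics; python3 - <<'E'
from rig import env
import cv2,numpy as np
for n in("scene","top"):
    im=env.get_image(n); cv2.imwrite(f"pics/{n}0.png",im)
    c=env.get_calibration(n); V=np.array(c["view"]); R=V[:3,:3]
    print(n,{k:c[k] for k in c if k!="view"}, (-R.T@V[:3,3]).round(3), R.round(3).tolist())
print(env.observe())
E
```

```text
pics
scene {'fx': 445.3436494951642, 'fy': 445.3436494951642, 'cx': 316.7431342209626, 'cy': 203.6513348262708} [ 1.33  -0.037  0.659] [[0.054, 0.998, -0.016], [-0.608, 0.046, 0.792], [0.792, -0.033, 0.61]]
top {'fx': 404.81334757767434, 'fy': 404.81334757767434, 'cx': 320.4450562518496, 'cy': 203.85284521853896} [ 0.513 -0.013  1.159] [[0.02, -0.999, -0.034], [0.995, 0.016, 0.097], [-0.096, -0.035, 0.995]]
{'time_s': 0.1, 'q': array([ 6.39260746e+01,  2.18385075e+01,  7.43786775e+01,  1.23285024e-03,
        8.38576448e+01, -1.23348505e+01]), 'qvel': array([ 0.03130619, -0.06246803, -0.11574318,  0.03531584, -0.01304257,
        0.04426932]), 'joint_efforts': array([ 2.97462764e-03, -4.49229383e+01, -2.31652004e+01, -2.21424998e-04,
        3.69174813e-03, -2.04654827e-05]), 'position': array([0.13051293, 0.5340594 , 0.25277079]), 'tool_rot': array([[ 2.37502547e-01,  9.71386735e-01, -5.93255035e-04],
       [ 9.71386084e-01, -2.37503098e-01, -1.16370627e-03],
       [-1.27130875e-03, -2.99896482e-04, -9.99999147e-01]]), 'ft_force': array([-0.59118404,  0.43781545, -0.08340908]), 'wrist_torque': array([-0.00808965, -0.0246105 , -0.07504252]), 'grip_width': 0.08523424785697396}
```

View pics/scene0.png

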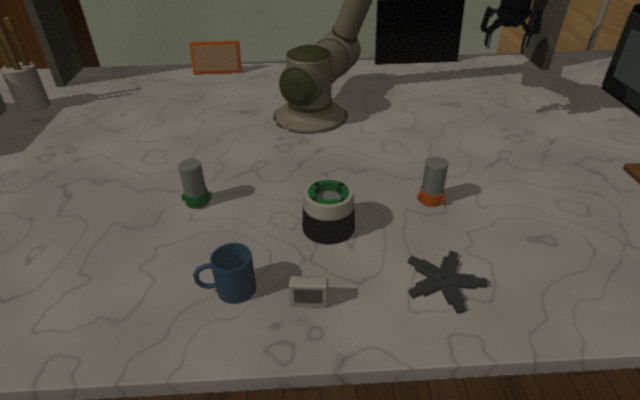

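View pics/top0.png

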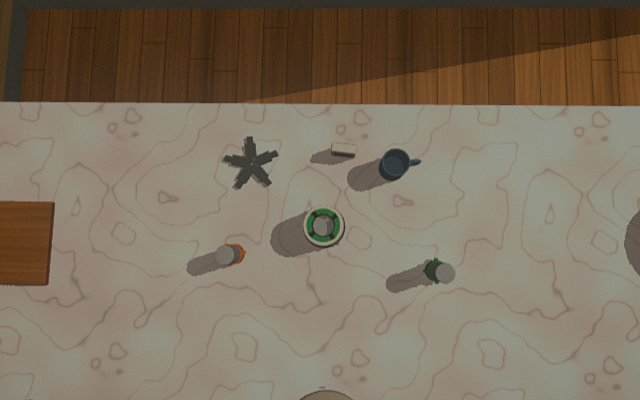

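The scene view shows the green cup at about (195,185), the grinder at (328,208) and the orange cup at (433,182). In the top view the cup top is at (445,272) with its collar at (434,268), and the well is at (324,226). I'll enlarge the crops.

```bash
cat > h.py <<'E'
import cv2,numpy as np
from rig import env
def cal(n):
    c=env.get_calibration(n);V=np.array(c["view"]);K=np.array([[c["fx"],0,c["cx"]],[0,c["fy"],c["cy"]],[0,0,1]])
    return K,np.diag([1,-1,-1,1])@V
def ray(n,uv):
    K,V=cal(n);R=V[:3,:3];return -R.T@V[:3,3],R.T@np.linalg.inv(K)@np.array([*uv,1.])
def onz(n,uv,z):
    o,d=ray(n,uv);return o+d*(z-o[2])/d[2]
def proj(n,p):
    K,V=cal(n);x=K@(V[:3,:3]@np.asarray(p,float)+V[:3,3]);return x[:2]/x[2]
def tri(a,b):
    P=[cal(n)[0]@cal(n)[1][:3] for n in("scene","top")]
    X=cv2.triangulatePoints(P[0],P[1],np.array(a,float).reshape(2,1),np.array(b,float).reshape(2,1));return (X[:3]/X[3]).ravel()
def avg(n,k=6): return np.mean([env.get_image(n).astype(float) for _ in range(k)],0)
E
python3 - <<'E'
from h import *
T=avg("top");S=avg("scene")
np.savez("im.npz",T=T,S=S)
def crop(I,u,v,w=50,h=38,s=8): return cv2.convertScaleAbs(cv2.resize(I[v-h//2:v+h//2,u-w//2:u+w//2],None,fx=s,fy=s,interpolation=cv2.INTER_CUBIC),alpha=1.8)
m=np.vstack([np.hstack([crop(T,440,270),crop(T,324,228)]),np.hstack([crop(S,195,184,50,56,),crop(S,328,200,50,56)])])
m=cv2.resize(m,None,fx=.78,fy=.78); print(m.shape); cv2.imwrite("pics/m1.png",m)
E
```

```text
(587, 624, 3)
```

View pics/m1.png

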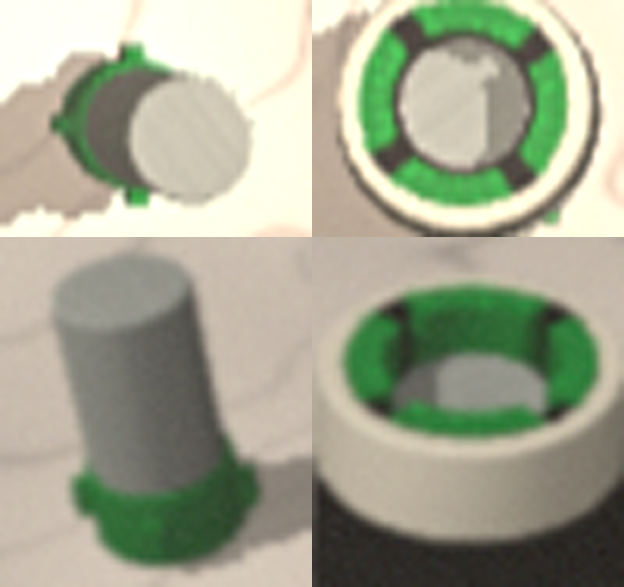

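```bash
cat > m.py <<'E'
from h import *
d=np.load("im.npz");T,S=d["T"],d["S"]
def green(I): 
    b,g,r=[I[...,i] for i in range(3)];return ((g>1.35*r)&(g>1.25*b)&(g>30)).astype(np.uint8)
def box(m,u0,v0,u1,v1):
    o=np.zeros_like(m);o[v0:v1,u0:u1]=m[v0:v1,u0:u1];return o
def big(m):
    c=max(cv2.findContours(m,cv2.RETR_EXTERNAL,cv2.CHAIN_APPROX_NONE)[0],key=len);return c
if __name__=="__main__":
    gT,gS=green(T),green(S)
    # well: outer green ellipse (hull) in both views, at the rim
    eT=cv2.fitEllipse(cv2.convexHull(np.argwhere(box(gT,295,200,350,255))[:,::-1].astype(np.float32)))
    eS=cv2.fitEllipse(cv2.convexHull(np.argwhere(box(gS,300,170,356,210))[:,::-1].astype(np.float32)))
    print("well",eT,eS); W=tri(eS[0],eT[0]);print("tri",W, "onz", onz("top",eT[0],.1),onz("scene",eS[0],.1))
    C=onz("top",eT[0],.1)
    vu=np.argwhere(box(gT,295,200,350,255));P=np.array([onz("top",(u,v),.1) for v,u in vu])-C
    r=np.hypot(P[:,0],P[:,1]);a=np.arctan2(P[:,1],P[:,0]);print("r",np.percentile(r,[1,50,99]))
    k=(r>.0315)&(r<.0375);z=np.exp(4j*a[k]).sum();print("groove yaw",np.degrees(np.angle(-z))/4,abs(z)/k.sum())
    # cup: steel top, bright disc
    g=T.mean(2);print("T gray samples",g[273,440:458].round(),g[262:285,446].round(), T[273,446],T[273,460])
    print("S",S[164,176:206].mean(1).round(),S[155:180,190].mean(1).round())
E
python3 m.py
```

```text
well ((323.9369812011719, 226.47398376464844), (32.246551513671875, 38.471893310546875), 142.90196228027344) ((328.0810546875, 191.502197265625), (23.644081115722656, 40.339237213134766), 90.40645599365234)
tri [0.55683417 0.01773302 0.09543531] onz [0.55647601 0.0145485  0.1       ] [0.56313665 0.01980845 0.1       ]
r [0.02637351 0.0373964  0.04773967]
groove yaw 37.85841899914116 0.2204874555869418
T gray samples [108. 109. 109. 110. 108. 110. 108. 108. 108. 108. 107. 108. 111. 108.
 110. 127. 144. 143.] [133. 114. 109. 111. 110. 107. 108. 109. 110. 108. 108. 108. 108. 109.
 108. 108. 109. 109. 107. 106. 102. 110. 135.] [ 99.83333333 109.66666667 113.5       ] [129.66666667 145.33333333 149.        ]
S [107. 106.  97.  88.  83.  84.  81.  82.  81.  82.  82.  82.  81.  81.
  81.  82.  82.  81.  80.  81.  80.  81.  79.  72.  67.  89. 102. 104.
 103. 105.] [104. 103. 100.  91.  82.  81.  81.  81.  81.  81.  80.  81.  81.  81.
  79.  68.  61.  58.  58.  60.  58.  60.  60.  61.  61.]
```

```bash
cat > m2.py <<'E'
from m import *
gT,gS=green(T),green(S)
def clean(m,amin=25):
    n,l,s,_=cv2.connectedComponentsWithStats(m,connectivity=4);o=np.zeros_like(m)
    for i in range(1,n):
        if s[i,4]>=amin:o[l==i]=1
    return o
hull=lambda m:cv2.fitEllipse(cv2.convexHull(np.argwhere(m)[:,::-1].astype(np.float32)))
wT=clean(box(gT,295,200,350,255),30);wS=clean(box(gS,300,170,356,210),15)
eT,eS=hull(wT),hull(wS);print("well",eT,eS);W=tri(eS[0],eT[0])
C=onz("top",eT[0],.1);print("tri",W,"top",C,"scene",onz("scene",eS[0],.1))
P=np.array([onz("top",(u,v),.1) for v,u in np.argwhere(wT)])-C
r=np.hypot(P[:,0],P[:,1]);a=np.arctan2(P[:,1],P[:,0]);print("r",np.percentile(r,[1,50,99]))
for lo,hi in((.032,.037),(.032,.042)):
    k=(r>lo)&(r<hi);z=np.exp(4j*a[k]).sum();print("groove yaw",np.degrees(np.angle(-z))/4,abs(z)/k.sum())
def disc(I,b,lo,hi,seed):
    g=cv2.GaussianBlur(I,(3,3),0).mean(2);m=box(((g>lo)&(g<hi)&(I.max(2)-I.min(2)<25)).astype(np.uint8),*b)
    m=cv2.morphologyEx(m,cv2.MORPH_OPEN,np.ones((3,3),np.uint8));n,l=cv2.connectedComponents(m,connectivity=4);m=(l==l[seed[1],seed[0]]).astype(np.uint8)
    return m,hull(m)
dT,fT=disc(T,(425,255,465,290),97,119,(446,273));dS,fS=disc(S,(172,150,206,176),74,91,(190,164))
print("cup",fT,fS,dT.sum(),dS.sum());X=tri(fS[0],fT[0]);print("cup tri",X,"top z.11",onz("top",fT[0],.11),"scene",onz("scene",fS[0],.11))
# ribs
m=clean(box(gT,420,250,460,290),5);B=onz("top",fT[0],.11)
P=np.array([onz("top",(u,v),.024) for v,u in np.argwhere(m)])-B
r=np.hypot(P[:,0],P[:,1]);a=np.degrees(np.arctan2(P[:,1],P[:,0]));k=r>.031
print("rib px r,ang",[(round(x*1e3,1),round(y)) for x,y in zip(r[k],a[k])])
for z0 in(.016,.024):
  P=np.array([onz("top",(u,v),z0) for v,u in np.argwhere(m)])-B;r=np.hypot(P[:,0],P[:,1]);a=np.arctan2(P[:,1],P[:,0])
  for lo in(.031,.032,.033):
    k=r>lo;z=np.exp(4j*a[k]).sum();print("rib yaw top",z0,lo,np.degrees(np.angle(z))/4,abs(z)/k.sum(),k.sum())
# overlay
o=cv2.convertScaleAbs(T,alpha=1.8);o2=cv2.convertScaleAbs(S,alpha=1.8)
o[dT>0]=o[dT>0]//2+np.uint8([120,0,0]);o2[dS>0]=o2[dS>0]//2+np.uint8([120,0,0]);o[wT>0]=(0,0,200);o2[wS>0]=(0,0,200);o[m>0]=(0,0,200)
q=lambda I,u,v:cv2.resize(I[v-25:v+25,u-27:u+27],None,fx=6,fy=6,interpolation=0)
cv2.imwrite("pics/m2.png",np.vstack([np.hstack([q(o,440,270),q(o,324,228)]),np.hstack([q(o2,195,176),q(o2,328,195)])])[:600])
E
python3 m2.py
```

```text
well ((322.6109924316406, 225.00892639160156), (32.730445861816406, 33.48728942871094), 80.75692749023438) ((328.0810546875, 191.502197265625), (23.644081115722656, 40.339237213134766), 90.40645599365234)
tri [0.56038544 0.01916767 0.09799947] top [0.56024349 0.01809036 0.1       ] scene [0.56313665 0.01980845 0.1       ]
r [0.02975375 0.03741773 0.04366601]
groove yaw 36.64355743094401 0.22544960364427705
groove yaw 37.65935525983909 0.20252192860865567
cup ((445.0699462890625, 273.1167297363281), (18.033308029174805, 19.975494384765625), 169.71487426757812) ((188.02406311035156, 164.523681640625), (10.394915580749512, 22.786558151245117), 72.98204803466797) 291 189
cup tri [ 0.44327311 -0.29601358  0.10772307] top z.11 [ 0.44340769 -0.29529216  0.11      ] scene [ 0.44691285 -0.295037    0.11      ]
rib px r,ang [(np.float64(32.4), 7), (np.float64(32.2), 2), (np.float64(32.3), -3), (np.float64(34.2), 88), (np.float64(31.5), 87), (np.float64(34.2), 92), (np.float64(31.5), 92), (np.float64(31.7), 97), (np.float64(33.1), 177), (np.float64(33.0), -178), (np.float64(33.2), -174)]
rib yaw top 0.016 0.031 2.629267347417458 0.9456594219036858 11
rib yaw top 0.016 0.032 1.6978598685291215 0.939051425923715 6
rib yaw top 0.016 0.033 5.041102948604378 0.9657937389380132 3
rib yaw top 0.024 0.031 1.5989277456887991 0.9651868689306435 11
rib yaw top 0.024 0.032 1.3945552891521231 0.9671892903212864 8
rib yaw top 0.024 0.033 0.9394199273547347 0.97150768923523 5
```

View pics/m2.png

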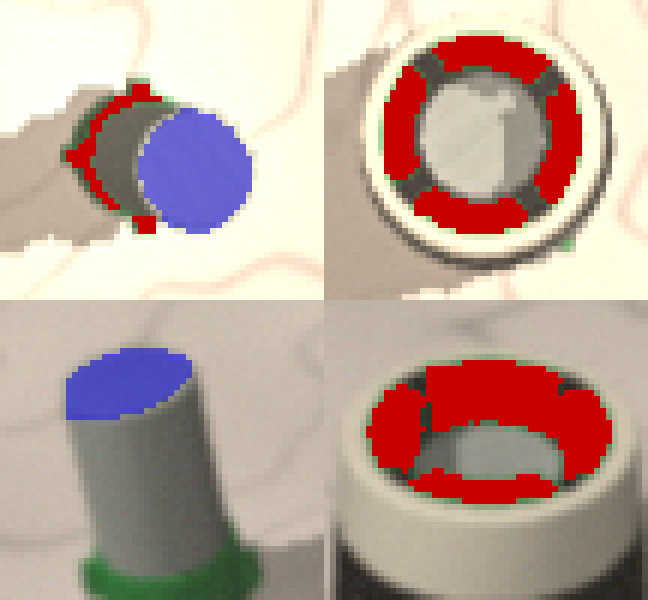

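The masks sit on the cup top and the lands; the scene disc is clipped slightly at its left edge. I'll refine the two yaws with soft greenness.

```bash
cat > m3.py <<'E'
from h import *
d=np.load("im.npz")
def samp(n,I,C,z,rs,an):
    G=np.clip((I[...,1]-np.maximum(I[...,0],I[...,2]))/np.maximum(I.sum(2),1)*3,0,1).astype(np.float32)
    uv=np.array([[proj(n,[C[0]+r*np.cos(t),C[1]+r*np.sin(t),z]) for t in an] for r in rs],np.float32)
    return cv2.remap(G,uv[...,0],uv[...,1],cv2.INTER_LINEAR)
an=np.radians(np.arange(-180,180,1.))
if __name__=="__main__":
    T,S=d["T"],d["S"]
    for n,I,C in(("top",T,(.5602,.0181)),("scene",S,(.5631,.0198))):
        for r in(.033,.036,.039):
            p=samp(n,I,C,.1,[r-.001,r,r+.001],an).mean(0);q=p.max()-p
            out=[]
            for c in(-142,-52,38,128):
                w=(np.abs(np.degrees(an)-c)<18);x=np.degrees(an)[w]-c;qq=np.clip(q[w]-.35*q[w].max(),0,None);out.append(round((qq*x).sum()/qq.sum()+38,1))
            print(n,r,out,"mean",np.mean(out).round(2))
    rs=np.arange(.0305,.039,.0005)
    for n,I,C in(("top",T,(.4434,-.2953)),("scene",S,(.4469,-.293))):
      for z in(.016,.022):
        p=samp(n,I,C,z,rs,an);L=[]
        for c in(0,90,180,-90):
            dl=(np.degrees(an)-c+180)%360-180;w=abs(dl)<18;A,R=np.meshgrid(an[w],rs);q=np.clip(p[:,w]-.12,0,None)
            L.append(np.array([(q*R*np.cos(A)).sum(),(q*R*np.sin(A)).sum()])/max(q.sum(),1e-6)*1e3);print(n,z,c,q.sum().round(1),L[-1].round(1))
        print("  x pair yaw",np.degrees(np.arctan2(*(L[0]-L[2])[::-1])).round(2)," y pair",(np.degrees(np.arctan2(*(L[1]-L[3])[::-1]))-90).round(2))
E
python3 m3.py
```

```text
top 0.033 [np.float64(39.9), np.float64(38.1), np.float64(38.1), np.float64(38.9)] mean 38.75Traceback (most recent call last):
  File "m3.py", line 12, in <module>
    p=samp(n,I,C,.1,[r-.001,r,r+.001],an).mean(0);q=p.max()-p
      ~~~~^^^^^^^^^^^^^^^^^^^^^^^^^^^^^^^
  File "m3.py", line 5, in samp
    uv=np.array([[proj(n,[C[0]+r*np.cos(t),C[1]+r*np.sin(t),z]) for t in an] for r in rs],np.float32)
                  ~~~~^^^^^^^^^^^^^^^^^^^^^^^^^^^^^^^^^^^^^^^^^
  File "h.py", line 11, in proj
    K,V=cal(n);x=K@(V[:3,:3]@np.asarray(p,float)+V[:3,3]);return x[:2]/x[2]
        ~~~^^^
  File "h.py", line 4, in cal
    c=env.get_calibration(n);V=np.array(c["view"]);K=np.array([[c["fx"],0,c["cx"]],[0,c["fy"],c["cy"]],[0,0,1]])
ValueError: time passes only in moves, steps and waits
```

```bash
sed -i 's/^def cal/import functools\n@functools.lru_cache\ndef cal/' h.py; python3 m3.py; python3 -c "
from rig import env;print(env.observe()['time_s'])"
```

```text
top 0.033 [np.float64(39.9), np.float64(38.1), np.float64(38.1), np.float64(38.9)] mean 38.75
top 0.036 [np.float64(39.2), np.float64(37.9), np.float64(37.4), np.float64(38.9)] mean 38.35
top 0.039 [np.float64(39.1), np.float64(38.5), np.float64(37.8), np.float64(38.6)] mean 38.5
scene 0.033 [np.float64(40.5), np.float64(37.7), np.float64(38.5), np.float64(37.6)] mean 38.58
scene 0.036 [np.float64(38.0), np.float64(38.9), np.float64(37.0), np.float64(39.5)] mean 38.35
scene 0.039 [np.float64(37.2), np.float64(37.1), np.float64(38.4), np.float64(40.3)] mean 38.25
top 0.016 0 64.9 [32.  -0.8]
top 0.016 90 30.7 [-0.3 31.8]
top 0.016 180 73.6 [-32.2  -2.2]
top 0.016 -90 0.0 [0. 0.]
  x pair yaw 1.29  y pair 0.59
top 0.022 0 68.2 [32.1  0.8]
top 0.022 90 47.7 [ 0.2 32.2]
top 0.022 180 62.5 [-32.   -0.7]
top 0.022 -90 0.0 [0. 0.]
  x pair yaw 1.35  y pair -0.39
scene 0.016 0 295.2 [33.8 -0.3]
scene 0.016 90 95.2 [ 0.3 31.8]
scene 0.016 180 0.0 [0. 0.]
scene 0.016 -90 145.4 [ -3.9 -32.4]
  x pair yaw -0.5  y pair -3.76
scene 0.022 0 317.7 [34.  -0.7]
scene 0.022 90 115.5 [ 2.8 32.4]
scene 0.022 180 0.0 [0. 0.]
scene 0.022 -90 109.1 [ -0.9 -31.7]
  x pair yaw -1.15  y pair -3.31
0.7
```

Groove yaw is 38.5° in both views, and cup yaw is about 1.5°. The well is near (0.561, 0.019) and the cup near (0.445, -0.294). The plan is to pinch at two yaws 90° apart so the cup centres itself in the jaws.

Call:
arm_command(steps=[{"delta_pos":[25,-32,0],"dr":[0,0,0]},{"delta_pos":[25,-32,0],"dr":[0,0,0]},{"delta_pos":[25,-32,0],"dr":[0,0,0]},{"delta_pos":[25,-32,0],"dr":[0,0,0]},{"delta_pos":[25,-32,0],"dr":[0,0,0]},{"delta_pos":[25,-32,0],"dr":[0,0,0]},{"delta_pos":[25,-32,0],"dr":[0,0,0]},{"delta_pos":[25,-32,0],"dr":[0,0,0]},{"delta_pos":[25,-32,0],"dr":[0,0,0]},{"delta_pos":[25,-32,0],"dr":[0,0,0]},{"delta_pos":[25,-32,0],"dr":[0,0,0]},{"delta_pos":[25,-32,0],"dr":[0,0,0]},{"delta_pos":[20,-32,0],"dr":[0,0,0]}], grip=1)

```text
time_s: 2.0
position: [0.4517, 0.1166, 0.2534]
tool_rot: [[0.238, 0.971, 0.001], [0.971, -0.238, 0.0], [0.0, 0.001, -1.0]]
ft_force: [0.4, 0.6, 0.4]
grip_width: 0.0854
```

Call:
arm_command(steps=[{"delta_pos":[0,-41,0],"dr":[0,0,-4]},{"delta_pos":[0,-41,0],"dr":[0,0,-4]},{"delta_pos":[0,-41,0],"dr":[0,0,-4]},{"delta_pos":[0,-41,0],"dr":[0,0,-4]},{"delta_pos":[0,-41,0],"dr":[0,0,0]},{"delta_pos":[0,-41,0],"dr":[0,0,0]},{"delta_pos":[0,-41,0],"dr":[0,0,0]},{"delta_pos":[0,-41,0],"dr":[0,0,0]},{"delta_pos":[-2,-41,0],"dr":[0,0,0]},{"delta_pos":[-2,-40,0],"dr":[0,0,0]},{"delta_pos":[0,0,0],"dr":[0,0,0]},{"delta_pos":[0,0,0],"dr":[0,0,0]}])

```text
time_s: 3.2
position: [0.4464, -0.2912, 0.253]
tool_rot: [[0.497, 0.868, -0.0], [0.868, -0.497, 0.001], [0.0, -0.001, -1.0]]
ft_force: [-0.4, 0.9, -0.8]
grip_width: 0.0853
```

Call:
arm_command(steps=[{"delta_pos":[-1,-3,-35],"dr":[0,0,0]},{"delta_pos":[0,0,-40],"dr":[0,0,0]},{"delta_pos":[0,0,-40],"dr":[0,0,0]},{"delta_pos":[0,0,-35],"dr":[0,0,0]},{"delta_pos":[0,0,-25],"dr":[0,0,0]},{"delta_pos":[0,0,0],"dr":[0,0,0]},{"delta_pos":[0,0,0],"dr":[0,0,0]}])

```text
time_s: 3.9
position: [0.4461, -0.2932, 0.0792]
tool_rot: [[0.495, 0.869, 0.0], [0.869, -0.495, -0.0], [-0.0, 0.001, -1.0]]
ft_force: [-0.5, -0.7, 0.4]
grip_width: 0.0854
```

Call:
arm_command(steps=[{"delta_pos":[0,0,0],"dr":[0,0,0]},{"delta_pos":[0,0,0],"dr":[0,0,0]},{"delta_pos":[0,0,0],"dr":[0,0,0]},{"delta_pos":[0,0,0],"dr":[0,0,0]},{"delta_pos":[0,0,0],"dr":[0,0,0]},{"delta_pos":[0,0,0],"dr":[0,0,0]},{"delta_pos":[0,0,0],"dr":[0,0,0]},{"delta_pos":[0,0,0],"dr":[0,0,0]}], grip=0.5, squeeze=20)

```text
time_s: 4.7
position: [0.446, -0.2942, 0.0796]
tool_rot: [[0.496, 0.868, 0.002], [0.868, -0.496, -0.002], [-0.001, 0.002, -1.0]]
ft_force: [0.2, -0.2, 7.3]
grip_width: 0.0516
```

Call:
arm_command(steps=[{"delta_pos":[0,0,0],"dr":[0,0,0]},{"delta_pos":[0,0,0],"dr":[0,0,0]},{"delta_pos":[0,0,0],"dr":[0,0,0]},{"delta_pos":[0,0,0],"dr":[0,0,0]},{"delta_pos":[0,0,0],"dr":[0,0,0]},{"delta_pos":[0,0,0],"dr":[0,0,-7]},{"delta_pos":[0,0,0],"dr":[0,0,-8]},{"delta_pos":[0,0,0],"dr":[0,0,-8]},{"delta_pos":[0,0,0],"dr":[0,0,-8]},{"delta_pos":[0,0,0],"dr":[0,0,-8]},{"delta_pos":[0,0,0],"dr":[0,0,-8]},{"delta_pos":[0,0,0],"dr":[0,0,-8]},{"delta_pos":[0,0,0],"dr":[0,0,-8]},{"delta_pos":[0,0,0],"dr":[0,0,-8]},{"delta_pos":[0,0,0],"dr":[0,0,-8]},{"delta_pos":[0,0,0],"dr":[0,0,-8]},{"delta_pos":[0,0,0],"dr":[0,0,-3]},{"delta_pos":[0,0,0],"dr":[0,0,0]},{"delta_pos":[0,0,0],"dr":[0,0,0]}], grip=1)

```text
time_s: 6.6
position: [0.4456, -0.2938, 0.0783]
tool_rot: [[0.869, -0.495, -0.0], [-0.495, -0.869, 0.0], [-0.0, -0.0, -1.0]]
ft_force: [0.5, 0.3, 0.2]
grip_width: 0.0853
```

Call:
arm_command(steps=[{"delta_pos":[0,0,0],"dr":[0,0,0]},{"delta_pos":[0,0,0],"dr":[0,0,0]},{"delta_pos":[0,0,0],"dr":[0,0,0]},{"delta_pos":[0,0,0],"dr":[0,0,0]},{"delta_pos":[0,0,0],"dr":[0,0,0]},{"delta_pos":[0,0,0],"dr":[0,0,0]},{"delta_pos":[0,0,0],"dr":[0,0,0]}], grip=0.5, squeeze=40)

```text
time_s: 7.3
position: [0.4456, -0.2937, 0.0785]
tool_rot: [[0.868, -0.496, 0.0], [-0.496, -0.868, -0.0], [0.0, 0.0, -1.0]]
ft_force: [-1.8, 1.3, 4.3]
grip_width: 0.051
```

Call:
arm_command(steps=[{"delta_pos":[0,0,10],"dr":[0,0,0]},{"delta_pos":[0,0,30],"dr":[0,0,0]},{"delta_pos":[0,0,35],"dr":[0,0,0]},{"delta_pos":[0,0,35],"dr":[0,0,0]},{"delta_pos":[0,0,30],"dr":[0,0,0]},{"delta_pos":[0,0,0],"dr":[0,0,0]},{"delta_pos":[10,25,0],"dr":[0,0,4]},{"delta_pos":[12,32,0],"dr":[0,0,4]},{"delta_pos":[12,32,0],"dr":[0,0,4]},{"delta_pos":[12,32,0],"dr":[0,0,4]},{"delta_pos":[12,32,0],"dr":[0,0,4]},{"delta_pos":[12,32,0],"dr":[0,0,4]},{"delta_pos":[12,32,0],"dr":[0,0,4]},{"delta_pos":[12,32,0],"dr":[0,0,4]},{"delta_pos":[12,32,0],"dr":[0,0,4]},{"delta_pos":[10,32,0],"dr":[0,0,1]},{"delta_pos":[0,0,0],"dr":[0,0,0]},{"delta_pos":[0,0,0],"dr":[0,0,0]}])

```text
time_s: 9.1
position: [0.5612, 0.0197, 0.2171]
tool_rot: [[0.992, 0.128, -0.002], [0.128, -0.992, 0.0], [-0.002, -0.0, -1.0]]
ft_force: [-0.0, -0.8, -2.6]
grip_width: 0.0513
```

```bash
python3 - <<'E'
from h import *
T=avg("top",4);S=avg("scene",6);np.savez("im2.npz",T=T,S=S);print(env.observe()['time_s'],env.observe()['position'])
q=lambda I,u,v,w,h,s:cv2.convertScaleAbs(cv2.resize(I[v-h:v+h,u-w:u+w],None,fx=s,fy=s,interpolation=cv2.INTER_CUBIC),alpha=1.8)
cv2.imwrite("pics/h1.png",np.hstack([q(T,324,226,40,60,4.9),q(S,328,180,40,60,4.9)]))
E
```

```text
9.6 [0.56156927 0.01893563 0.21836419]
```

View pics/h1.png

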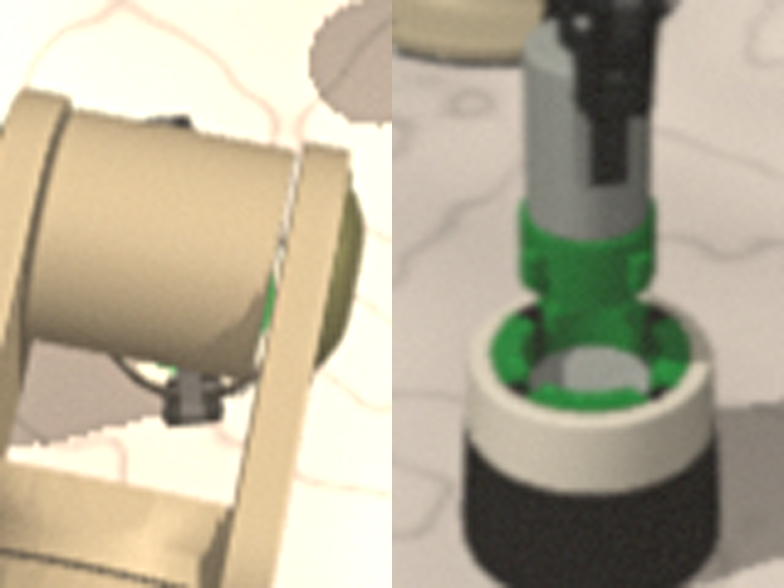

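The top view is blocked by the arm. The scene view shows the cup over the well, with its front ribs at montage (532,270) and (635,268). I'll zoom in with predicted rib and groove marks as a check.

```bash
python3 - <<'E'
from h import *
S=np.load("im2.npz")["S"]
g=S.mean(2)
# steel/collar lateral edges relative to axis: use greenness columns over collar rows
G=np.clip((S[...,1]-np.maximum(S[...,0],S[...,2]))/np.maximum(S.sum(2),1)*3,0,1)
C=np.array([.5614,.0190]);base=.2184-.0785
for z in(base+.028,base+.004):
    l,r=[proj("scene",[C[0],C[1]+s*.029,z]) for s in(-1,1)];print("pred collar",z,l.round(1),r.round(1))
for v in range(182,197,2):
    p=G[v,300:360]>.15; c=np.flatnonzero(p);print(v,300+c.min(),300+c.max())
u0,v0,w,h,s=304,170,48,50,12
o=cv2.convertScaleAbs(cv2.resize(S[v0:v0+h,u0:u0+w],None,fx=s,fy=s,interpolation=cv2.INTER_CUBIC),alpha=2.4)
def mark(p,c):
    uv=proj("scene",p);cv2.circle(o,tuple(int(x) for x in ((uv-[u0,v0]+.5)*s)),3,c,-1)
for a in(38.5,-51.5):
    for da,c in((0,(0,0,255)),):
        t=np.radians(a+da);e=np.array([np.cos(t),np.sin(t)]);n=np.array([-e[1],e[0]])
        for z in(.008,.024):
            for k in(-.004,.004): mark([*(C+.035*e+k*n),base+z],c)
        W=np.array([.5631,.0198])
        for k in(-.0055,.0055): mark([*(W+.0385*e+k*n),.1],(255,0,255))
cv2.imwrite("pics/h2.png",o)
E
```

```text
pred collar 0.16790000000000002 [313.4 164.8] [341.7 163.5]
pred collar 0.14390000000000003 [313.7 174.5] [341.5 173.3]
182 317 340
184 312 339
186 310 346
188 309 347
190 308 348
192 308 348
194 309 348
196 309 347
```

View pics/h2.png

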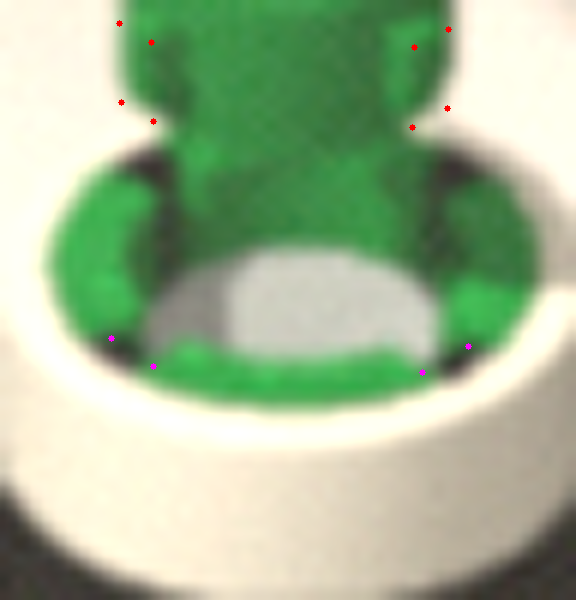

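Predicted rib corners match the image to about 0.3 mm. Correcting both cameras by the known cup position puts the well at (0.562, 0.0197). Next I descend to just above the rib contact.

Call:
arm_command(steps=[{"delta_pos":[0.7,0.7,-10],"dr":[0,0,0]},{"delta_pos":[0,0,-15],"dr":[0,0,0]},{"delta_pos":[0,0,-11],"dr":[0,0,0]},{"delta_pos":[0,0,0],"dr":[0,0,0]},{"delta_pos":[0,0,-2],"dr":[0,0,0]},{"delta_pos":[0,0,-2],"dr":[0,0,0]},{"delta_pos":[0,0,-2],"dr":[0,0,0]},{"delta_pos":[0,0,-2],"dr":[0,0,0]},{"delta_pos":[0,0,0],"dr":[0,0,0]},{"delta_pos":[0,0,0],"dr":[0,0,0]}])

```text
time_s: 10.6
position: [0.5624, 0.0199, 0.1744]
tool_rot: [[0.992, 0.126, 0.0], [0.126, -0.992, -0.0], [0.0, 0.0, -1.0]]
ft_force: [-0.9, -0.0, -1.8]
grip_width: 0.0512
```

```bash
python3 -c "
from rig import env;s=env.observe();print(s['time_s'],s['position'],s['ft_force'],s['wrist_torque'])"
```

```text
10.6 [0.56235864 0.01993351 0.17440924] [-0.93808726 -0.03989733 -1.79718377] [ 0.0572827   0.02691594 -0.05853725]
```

Call:
arm_command(steps=[{"delta_pos":[0,0,-1.5],"dr":[0,0,0]},{"delta_pos":[0,0,-1.5],"dr":[0,0,0]},{"delta_pos":[0,0,-1],"dr":[0,0,0]},{"delta_pos":[0,0,-1],"dr":[0,0,0]},{"delta_pos":[0,0,-1],"dr":[0,0,0]},{"delta_pos":[0,0,0],"dr":[0,0,0]},{"delta_pos":[0,0,0],"dr":[0,0,0]}])

```text
time_s: 11.3
position: [0.5623, 0.0199, 0.1683]
tool_rot: [[0.992, 0.126, -0.0], [0.126, -0.992, -0.0], [-0.0, 0.0, -1.0]]
ft_force: [-0.8, 0.8, -3.1]
grip_width: 0.0517
```

There is no contact at 10 mm depth, so the ribs are entering the grooves. I continue onto the plate.

Call:
arm_command(steps=[{"delta_pos":[0,0,-1.5],"dr":[0,0,0]},{"delta_pos":[0,0,-1.5],"dr":[0,0,0]},{"delta_pos":[0,0,-1.5],"dr":[0,0,0]},{"delta_pos":[0,0,-1.5],"dr":[0,0,0]},{"delta_pos":[0,0,-1],"dr":[0,0,0]},{"delta_pos":[0,0,0],"dr":[0,0,0]},{"delta_pos":[0,0,0],"dr":[0,0,0]},{"delta_pos":[0,0,0],"dr":[0,0,0]}], squeeze=80)

```text
time_s: 12.1
position: [0.5624, 0.0199, 0.1614]
tool_rot: [[0.992, 0.126, 0.0], [0.126, -0.992, -0.0], [0.0, 0.0, -1.0]]
ft_force: [0.3, -0.3, -2.6]
grip_width: 0.0506
```

Call:
arm_command(steps=[{"delta_pos":[0,0,-1],"dr":[0,0,0]},{"delta_pos":[0,0,-1],"dr":[0,0,0]},{"delta_pos":[0,0,-1],"dr":[0,0,0]},{"delta_pos":[0,0,-1],"dr":[0,0,0]},{"delta_pos":[0,0,0],"dr":[0,0,0]},{"delta_pos":[0,0,0],"dr":[0,0,0]}])

```text
time_s: 12.7
position: [0.5624, 0.0199, 0.1576]
tool_rot: [[0.992, 0.126, 0.001], [0.126, -0.992, -0.0], [0.001, 0.0, -1.0]]
ft_force: [-2.0, -1.0, 4.7]
grip_width: 0.0506
```

Call:
arm_command(steps=[{"delta_pos":[0,0,-1],"dr":[0,0,0]},{"delta_pos":[0,0,-1],"dr":[0,0,0]},{"delta_pos":[0,0,-1],"dr":[0,0,0]},{"delta_pos":[0,0,-1],"dr":[0,0,0]},{"delta_pos":[0,0,-1],"dr":[0,0,0]},{"delta_pos":[0,0,0],"dr":[0,0,0]},{"delta_pos":[0,0,0],"dr":[0,0,0]},{"delta_pos":[0,0,0],"dr":[0,0,0]}])

```text
time_s: 13.5
position: [0.5624, 0.0199, 0.1528]
tool_rot: [[0.992, 0.126, 0.001], [0.126, -0.992, -0.0], [0.001, 0.0, -1.0]]
ft_force: [-3.1, -0.3, 7.8]
grip_width: 0.0504
```

Call:
arm_command(steps=[{"delta_pos":[0,0,-1],"dr":[0,0,0]},{"delta_pos":[0,0,-1],"dr":[0,0,0]},{"delta_pos":[0,0,0],"dr":[0,0,0]},{"delta_pos":[0,0,0],"dr":[0,0,0]},{"delta_pos":[0,0,0],"dr":[0,0,0]}])

```text
time_s: 14.0
position: [0.5624, 0.0199, 0.151]
tool_rot: [[0.992, 0.126, 0.001], [0.126, -0.992, -0.0], [0.001, 0.0, -1.0]]
ft_force: [-3.3, 0.8, 9.0]
grip_width: 0.0508
```

```bash
python3 - <<'E'
from h import *
S=avg("scene",4);s=env.observe();print(s['time_s'],s['position'],s['ft_force'],s['wrist_torque'],s['grip_width'])
# cup top left rim: predicted pixel at present height versus hover picture
cv2.imwrite("pics/f1.png",cv2.convertScaleAbs(cv2.resize(S[145:225,288:368],None,fx=7,fy=7,interpolation=cv2.INTER_CUBIC),alpha=1.9))
E
```

```text
14.2 [0.56243582 0.01992788 0.15100031] [-3.26017253  0.21545226  9.65447045] [ 0.0619017   0.54545981 -0.00143995] 0.05069278924191613
```

View pics/f1.png

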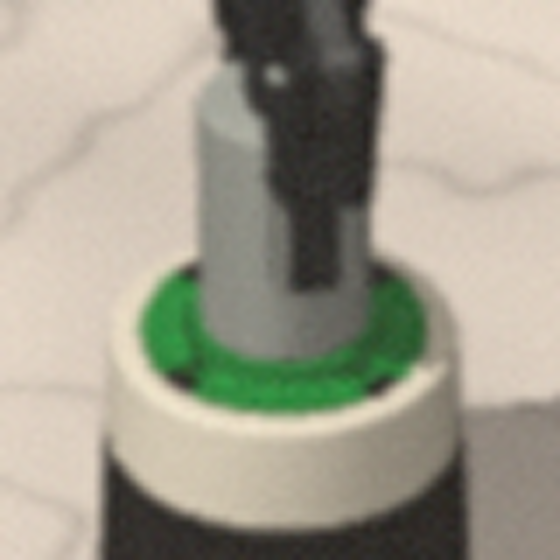

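The cup is seated, with its collar inside the well and close to the rim. By kinematics it is about 27.5 mm deep, and the push is about 12 N, which puts the plate at roughly 9 mm. Handing in.

```bash
python3 - <<'E'
from rig import env
print(env.close_job()); s=env.observe();print(s['time_s'],s['position'],s['ft_force'],s['grip_width'])
E
```

```text
the job is handed in; nothing more can be done
None
the job is handed in; nothing more can be done
```

The green cup is in the well with its ribs in the grooves, pressed onto the drive plate and still gripped. I handed the job in at about 14.2 s, and no verdict was reported.

**What I did:** I pinched the cup from two directions 90° apart so it centred in the jaws, lifted it and turned it +37°. It slid down with no jamming force. I then pressed it down with the squeeze at 80 N.

**Last checks:**
- **Depth:** the cup's underside is about 27.5 mm below the rim by the arm's position, assuming no slip in the grip.
- **Plate travel:** the position gives about 9.5 mm. The push of about 12 N, corrected for the cup's weight, gives about 9 mm. One step earlier they disagreed more (about 7.7 mm by position, 6.3 mm by force), so I pressed 2 mm further.
- **Grip and tilt:** the finger opening reads 51 mm on the 52 mm cup, and the tool is vertical. A small sideways force of about 3 N remained.
- **View:** the final scene picture shows the collar seated inside the well. The well itself was hidden from the top camera during the insertion.
- **Camera positions:** before correction the two cameras differed by about 3 mm on where the well and cup were. I corrected both from where the cup actually sat in the grip.
- **Bystanders:** the arm never came near the orange cup, mug, star or thermometer, but I took no final picture of them.

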